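# Turn the lens-down examination torch over in its charging dock

## Robot

A 6-joint arm with a two-finger parallel gripper is mounted at the origin on the work surface. World frame = base frame: x ahead of the robot, y to its left, z up, the work surface at z = 0. Lengths are in m, angles in rad, forces in N, time in s.
With the tool pointing down it reaches from about 0.35 to 0.975 m from the base axis. Payload 4.9 kg.
Tool frame: the origin (TCP) lies between the finger pads; the fingertips stand 11 mm ahead of it and the grasp point (between the pads) lies 8 mm behind it; z points along the fingers, y is the direction in which the jaws open and shut (so a half turn about z gives the same grasp; the last joint's range is limited). The gripper opens to 85 mm and grips with 20 to 120 N. Pads are 22 mm wide; open, the fingers measure 114 mm over their backs; the gripper's body (76 mm by 85 mm) begins 54 mm behind the grasp point. The pads swing forward as they close: fully open they stand 13 mm farther back than shut.
Start: joints at [-1.354, 0.053, 1.613, -0, 1.476, -0.119], TCP at [0.206, -0.59, 0.242] pointing down, gripper open.
Joint ranges: [-3.01, 3.01], [-1.01, 2.22], [0.06, 2.58], [-1.02, 4.17], [0.09, 2.62], [-3.14, 3.14]. Speed limits (rad/s): [2.57, 2.57, 3.14, 3.14, 3.14, 3.14].

## Interface

Orientations are given as [roll, pitch, yaw] about the fixed x, y, z axes, in that order (R = Rz(yaw) Ry(pitch) Rx(roll)).
In Python, from bench import arm, vision, job gives the robot as it stands.
- The arm moves only by the tool move_arm, never from a script. Its argument "steps" is a list of rows, each a list of 5 numbers: the shift along the world's x, y, z in cm, then the turn about the world's z in degrees, then the finger opening in cm, from 0 to 8.54. A call has 1 to 20 rows; each row is the pose to reach, as a shift and turn from the pose commanded when the call began; what a row does not reach only later rows make up. A row lasts 1/12 s, in which the tool goes at most 41.7 mm and 7.16 degrees, less where a joint would pass 70% of its speed; a pose out of reach is approached as far as the arm can. A call with a gripper value outside its range is refused whole. The fingers move at their own pace and stop on an object; the grip force is fixed at half the most. Time passes only in rows, so rows that repeat a pose let the fingers close. It gives the time, the measured TCP pose, the force and the opening at its end, in the units of the state.
- arm.get_obs(): the state, without advancing time (a new reading comes with each control period).
- vision.get_image(name): name is "scene" or "side" or "wrist"; returns the picture (480x640x3 uint8, red, green, blue); there is no depth.
- vision.camera_info(name): a dict with "vertical_fov" (degrees; the focal length in pixels is half the picture's height over the tangent of half this angle, whatever the lens; pixels are square), "cx", "cy" (the principal point, pixels), "R" (3x3) and "t" (3): a world point X has camera coordinates R X + t. Camera axes: x right, y down, z forward; pixel columns grow to the right and rows downward; lengths in m; the calibration is good to about 2 mm. The wrist camera is an equidistant fisheye: a pixel r from the principal point sees the ray r / f radians off the axis. A picture is of the moment at which its call begins: read the wrist's pose just before it. camera_info takes no time and is no camera call; for the wrist camera it gives the pose at the moment of the call.
- job.job_done(): hands the job in, once; it reports no verdict.
The state is a dict: "clock": time; "joints": joint angles; "qvel": joint speeds; "joint_torque": joint torques, N m; "tcp_pos": TCP position; "eef_rot": TCP orientation; "wrist_force": force on the tool from outside, world axes, zero at the start; "moment": the same for the moment, N m; "gripper_width": opening from 0.0 (shut) to 1.0 (fully open).
Only numpy, scipy, OpenCV 4.12 (cv2) and the standard library are available. Lean on these libraries where they do the work, as an engineer would, in place of code of your own. Each camera call takes 0.05 s, during which the arm holds its last target.

## Task

At the sampling desk the teal examination torch was put into its slanted charging dock lens-down, so it is not charging. Pull it out, turn it end for end and put it back into the same dock black tail first, fully home and resting in the cradle with its lens up, then let go. Leave the orange torch where it is.

Things in the scene. Friction and masses are not known exactly. Their poses are not given: they have to be found in the camera images.
- torch: Torch to turn over, 210 mm long, 0.15 kg: teal barrel 26 mm across (grip at mid-length), aluminium head 34 mm across, 50 mm long, pale yellow lens at its end, then a 13 mm cone; at the other end a black tail cap 34 mm across, 35 mm long. Origin: mid-length on the axis (centre of mass); z runs from tail to lens. At first it lies lens-down in dock, its z pointing down the slope.
- dock: The teal torch's dock (red lamp), dark grey, fixed, base 210 x 84 x 10 mm. Origin on the desk under its middle, z up, +x the way the torch leans. A square sleeve rises at 45 deg towards +x: inside 44 x 44 mm, 70 mm deep along the slope, walls 5 mm, lower end closed. Its floor runs on as an open tongue 16 mm wide, to 200 mm from the closed end: 140 mm of a torch is free above and at both sides.
- dock_home (a point): Middle of the torch when home, either way round: 105 mm up the slope from the closed end, 17 mm above the sleeve floor (square to it), at (0.0192, 0, 0.1192) m in the dock frame; 5 mm play to each side. Grip square to the torch, gripper tilted 45 deg, approaching along (0.707, 0, -0.707) in the dock frame, fingers closing along dock y; half a turn about that line reverses the torch.
- spare_torch: Bystander: a torch of the same shape with an orange barrel, standing correctly (tail down, lens up) in a second dock of the same shape with a green lamp. Origin at mid-length, z from tail to lens.
Not all that is in view belongs to the job. Leave any yellow look-alike of the dock alone.

How it is judged:
By the outcome, as a careful person would: the job done as asked, in the order asked, and still so for the second after the job is handed in, with the robot touching nothing.
It also fails if it takes over 48 s, if anything falls off the work surface, if the arm or the gripper's body presses on something with over 40 N, if the wrist force passes 120 N, or if a joint passes its speed limit or range.

## Working session

There is one attempt and no reset: what is moved stays moved. The work goes in short steps, Python scripts to look and compute and a tool call to move; the robot and the scene stay as the last step left them, time stands still between calls to the robot, and variables do not carry over. Pictures are saved under pics/ and viewed, and the job is handed in when it is done.

Besides the shell and the picture viewer there is one more tool, called as name([rows], argument=value, ...), one row to a line, values as JSON. move_arm: Moves the arm, as the interface text tells. Its arguments: {"type":"object","properties":{"steps":{"type":"array"}},"required":["steps"]}

```bash
mkdir -p pics; ls
python3 - <<'E'
from bench import arm,vision,job
import cv2
o=arm.get_obs();print(o)
for n in("scene","side","wrist"):
    print(n,vision.camera_info(n)); cv2.imwrite(f"pics/{n}0.png",vision.get_image(n)[:,:,::-1])
E
```

```text
pics
{'clock': 0.0, 'joints': array([-1.35402433e+00,  5.33616164e-02,  1.61432698e+00, -9.52495325e-06,
        1.47598228e+00, -1.19010087e-01]), 'qvel': array([ 1.54917896e-03,  7.01809045e-04, -7.32254834e-04, -4.92815735e-05,
        3.43412944e-04, -4.11606215e-05]), 'joint_torque': array([ 2.13524768e-04, -3.93682516e+01, -3.70176458e+01,  5.15123781e-05,
        7.19954580e-03,  1.02921396e-05]), 'tcp_pos': array([ 0.20580219, -0.5894984 ,  0.24104034]), 'eef_rot': array([-3.13952800e+00, -2.37333273e-04,  3.35782753e-01]), 'wrist_force': array([ 0.18125366, -0.60055632, -0.85055335]), 'moment': array([-0.00702183, -0.0042998 ,  0.06140843]), 'gripper_width': 0.9981402641419089}
scene {'vertical_fov': 45.30763292045693, 'cx': 315.6413775635192, 'cy': 234.13497477531337, 'R': array([[-0.77641336,  0.63018613, -0.00690898],
       [ 0.42770219,  0.51883039, -0.74019312],
       [-0.46287485, -0.57765082, -0.67235884]]), 't': array([ 0.33996592, -0.10149971,  1.19664541])}
side {'vertical_fov': 49.77753435495253, 'cx': 325.36334728924095, 'cy': 236.75086487145873, 'R': array([[-0.91070855, -0.41296432,  0.0083904 ],
       [-0.29904244,  0.64519256, -0.70306485],
       [ 0.28492728, -0.64279626, -0.71107624]]), 't': array([0.40618046, 0.20925519, 0.67363646])}
wrist {'vertical_fov': 65.70646984690485, 'cx': 314.5390203375959, 'cy': 240.00393838926576, 'R': array([[ 0.32924558, -0.94424228, -0.00196443],
       [-0.899215  , -0.31417855,  0.30447368],
       [-0.28811411, -0.09848017, -0.95251872]]), 't': array([-0.62488128, -0.03861395,  0.3804266 ])}
```

View pics/scene0.png

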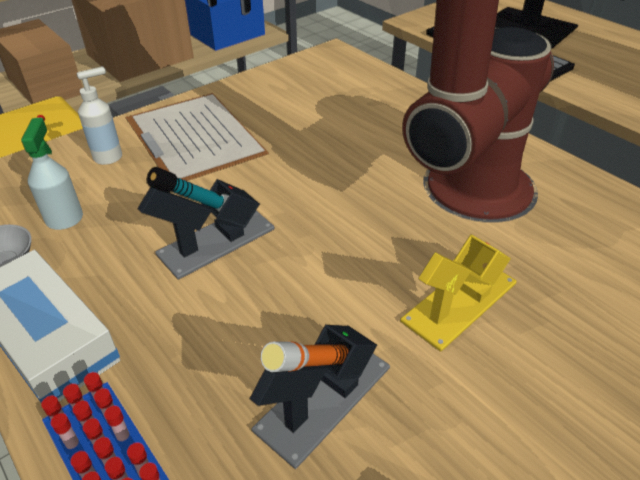

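View pics/side0.png

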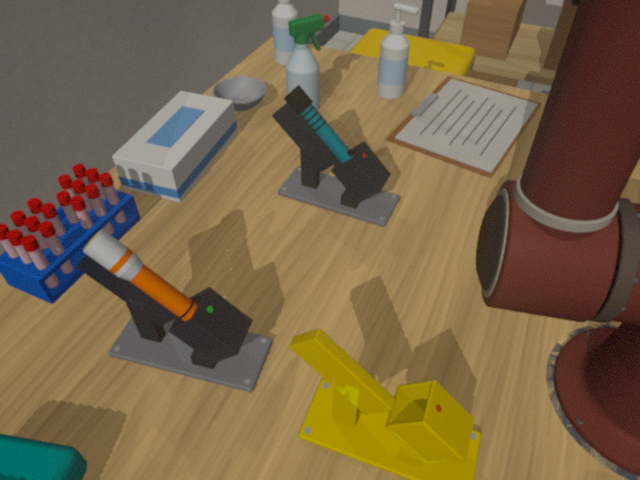

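View pics/wrist0.png

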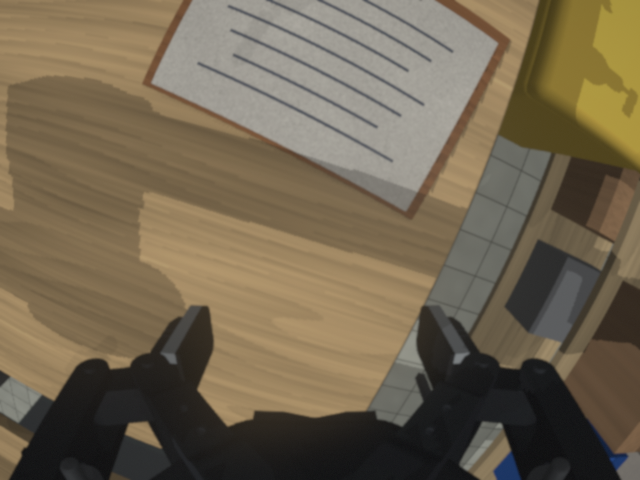

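Run:
```python
import cv2,numpy as np
a=cv2.imread("pics/scene0.png")[150:290,120:290]; b=cv2.imread("pics/side0.png")[75:235,260:420]
cv2.imwrite("pics/c1.png",cv2.resize(a,None,fx=4.6,fy=4,interpolation=cv2.INTER_CUBIC)[:, :]) 
cv2.imwrite("pics/c1.png",cv2.resize(a,None,fx=4,fy=4,interpolation=cv2.INTER_CUBIC))
cv2.imwrite("pics/c2.png",cv2.resize(b,None,fx=3.7,fy=3.7,interpolation=cv2.INTER_CUBIC))
```

```text
(no output)
```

View pics/c1.png

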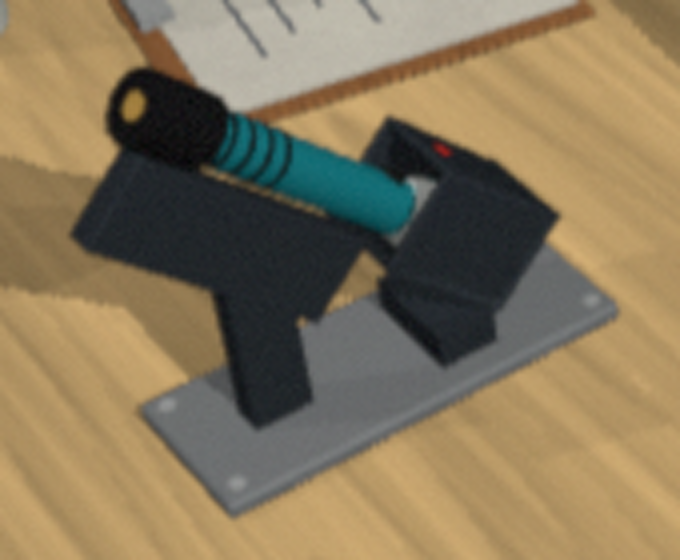

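View pics/c2.png

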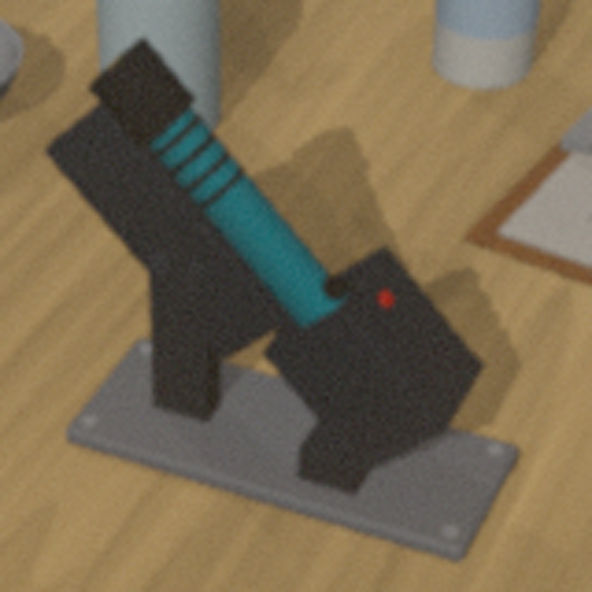

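```bash
cat > h.py <<'E'
import numpy as np
from bench import arm,vision,job
def ray(n,u,v):
    c=vision.camera_info(n); f=240/np.tan(np.radians(c["vertical_fov"]/2))
    d=np.array([(u-c["cx"])/f,(v-c["cy"])/f,1.]); R=np.array(c["R"]);t=np.array(c["t"])
    d=R.T@d; return -R.T@t, d/np.linalg.norm(d)
def plane(n,u,v,z):
    o,d=ray(n,u,v); return o+d*(z-o[2])/d[2]
def tri(a,b):
    o1,d1=a;o2,d2=b
    A=np.array([[d1@d1,-d1@d2],[d1@d2,-d2@d2]]);s=np.linalg.solve(A,[(o2-o1)@d1,(o2-o1)@d2])
    p,q=o1+s[0]*d1,o2+s[1]*d2; return (p+q)/2,np.linalg.norm(p-q)
def proj(n,X):
    c=vision.camera_info(n); f=240/np.tan(np.radians(c["vertical_fov"]/2))
    p=np.array(c["R"])@np.array(X)+np.array(c["t"]); return f*p[0]/p[2]+c["cx"],f*p[1]/p[2]+c["cy"]
E
python3 - <<'E'
from h import *
np.set_printoptions(precision=4,suppress=True)
S=lambda x,y:(x/4+120-.4,y/4+150-.4)
D=lambda x,y:(x/3.7+260-.4,y/3.7+75-.4)
print("scene screws");
for p in[(167,405),(237,483),(591,300)]: print(plane("scene",*S(*p),.01))
print("side screws")
for p in[(143,348),(89,422),(495,451),(450,531)]: print(plane("side",*D(*p),.01))
print("lamp",tri(ray("scene",*S(442,151)),ray("side",*D(386,298))))
E
```

```text
scene screws
[ 0.6087 -0.2335  0.01  ]
[ 0.6085 -0.1695  0.01  ]
[ 0.4183 -0.1699  0.01  ]
side screws
[ 0.6088 -0.2332  0.01  ]
[ 0.6066 -0.1689  0.01  ]
[ 0.4168 -0.2331  0.01  ]
[ 0.4171 -0.1701  0.01  ]
lamp (array([ 0.4687, -0.2035,  0.1046]), np.float64(0.0010152699983727916))
```

Run:
```python
from h import *
import cv2
c=np.array([.513,-.2014,0])
r=2**-.5
def P(s,n,y): return c+np.array([.0192+((s-105)-(n-17))*r/1000,y/1000,.1192+((s-105)+(n-17))*r/1000])
pts=[P(200,0,8),P(200,0,-8),P(200,-40,8),P(210,17,0),P(210,34,0),P(175,17,17),P(70,49,27),P(70,49,-27),P(0,49,27)]
for n,(x0,y0,sc) in {"scene":(120,150,4),"side":(260,75,3.7)}.items():
    im=cv2.imread(f"pics/{'c1' if n=='scene' else 'c2'}.png")
    for k,p in enumerate(pts):
        u,v=proj(n,p); q=(int((u-x0+.4)*sc),int((v-y0+.4)*sc)); cv2.circle(im,q,3,(0,255,0) if k<3 else (255,0,255),-1)
    cv2.imwrite(f"pics/d_{n}.png",im)
    cv2.imwrite(f"pics/d_{n}.png",im)
a,b=cv2.imread("pics/d_scene.png"),cv2.imread("pics/d_side.png")
a=cv2.resize(a,(400,330));b=cv2.resize(b,(400,400)); a=cv2.copyMakeBorder(a,0,70,0,0,0)
cv2.imwrite("pics/d.png",np.hstack([a,b]))
```

```text
(no output)
```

View pics/d.png

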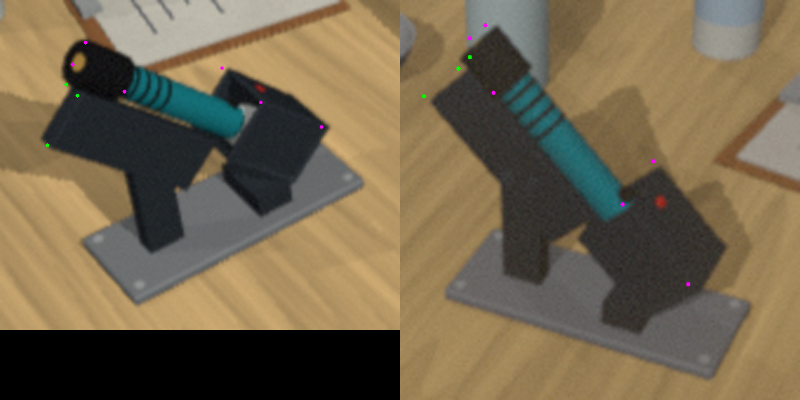

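Run:
```python
from h import *
S=lambda x,y:(x/4+120-.4,y/4+150-.4)
D=lambda x,y:(x/3.7+260-.4,y/3.7+75-.4)
# tail end centre; barrel/tail junction centre; tongue lower tip corner (near side)
for n,a,b in[("tailend",(131,104),(117,63)),("junction",(222,142),(170,130)),("tip low",(74,234),(48,150))]:
    print(n,tri(ray("scene",*S(*a)),ray("side",*D(*b))))
```

```text
tailend (array([ 0.60153606, -0.20526117,  0.19043135]), np.float64(0.001739845323593112))
junction (array([ 0.57231723, -0.19529139,  0.16676106]), np.float64(0.004139290597927325))
tip low (array([ 0.63749777, -0.20310856,  0.14100612]), np.float64(0.006943245959295614))
```

move_arm([
  [0, 0, 4, 0, 6],
  [3, 3, 8, -3, 6],
  [35.8, 38.8, 8, -19.2, 6],
  [35.8, 38.8, 8, -19.2, 6],
  [35.8, 38.8, 8, -19.2, 6],
  [35.8, 38.8, 8, -19.2, 6],
  [35.8, 38.8, 8, -19.2, 6],
  [35.8, 38.8, 8, -19.2, 6],
  [35.8, 38.8, 8, -19.2, 6],
  [35.8, 38.8, 8, -19.2, 6],
  [35.8, 38.8, 8, -19.2, 6],
  [35.8, 38.8, 8, -19.2, 6],
  [35.8, 38.8, 8, -19.2, 6],
  [35.8, 38.8, 8, -19.2, 6],
  [35.8, 38.8, 8, -19.2, 6],
  [35.8, 38.8, 8, -19.2, 6],
  [35.8, 38.8, 8, -19.2, 6],
  [35.8, 38.8, 8, -19.2, 6],
])

```text
clock: 1.65
tcp_pos: [0.5633, -0.2029, 0.322]
eef_rot: [3.142, 0.001, -0.001]
wrist_force: [0.2, 0.1, -0.1]
gripper_width: 0.706
```

Run:
```python
from h import *
import cv2
c=vision.camera_info("wrist");im=vision.get_image("wrist")[:,:,::-1].copy()
R=np.array(c["R"]);t=np.array(c["t"]);f=240/np.tan(np.radians(c["vertical_fov"]/2))
def pw(X):
    p=R@np.array(X)+t; th=np.arctan2(np.hypot(p[0],p[1]),p[2]);k=f*th/np.hypot(p[0],p[1]);return c["cx"]+k*p[0],c["cy"]+k*p[1]
for s in (75,120,150,175,210):
    r=.7071/1000
    X=[.5322+(s-105)*r,-.2014,.1192+(s-105)*r]; u,v=pw(X);print(s,u,v);cv2.circle(im,(int(u),int(v)),3,(255,0,255),-1)
cv2.imwrite("pics/w1.png",im)
```

```text
75 312.54207624106454 256.29210056660213
120 312.2724783133018 235.64863411473797
150 312.05784982456476 218.95971324208386
175 311.85269754678046 202.78688412170487
210 311.5169219014497 175.8250396567213
```

View pics/w1.png

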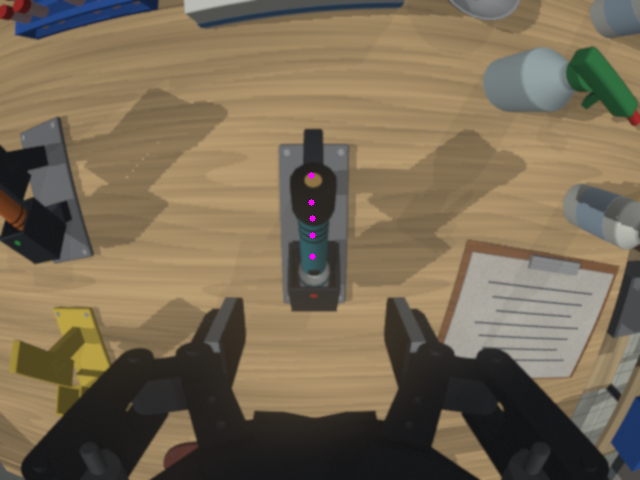

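move_arm([
  [0, 0, -4, 0, 6],
  [0, 0, -8, 0, 6],
  [0, 0, -12, 0, 6],
  [0, 0, -15, 0, 6],
  [0, 0, -17.2, 0, 6],
  [0, 0, -17.2, 0, 6],
  [0, 0, -17.2, 0, 6],
  [0, 0, -17.2, 0, 0],
  [0, 0, -17.2, 0, 0],
  [0, 0, -17.2, 0, 0],
  [0, 0, -17.2, 0, 0],
  [0, 0, -17.2, 0, 0],
  [0, 0, -17.2, 0, 0],
])

```text
clock: 2.78
tcp_pos: [0.5653, -0.2033, 0.1542]
eef_rot: [3.138, -0.004, 0.001]
wrist_force: [-3.1, -0.4, 5.5]
gripper_width: 0.318
```

move_arm([
  [0.7, 0, 0.7, 0, 0],
  [1.6, 0, 1.6, 0, 0],
  [2.6, 0, 2.6, 0, 0],
  [3.6, 0, 3.6, 0, 0],
  [4.6, 0, 4.6, 0, 0],
  [5.6, 0, 5.6, 0, 0],
  [6.6, 0, 6.6, 0, 0],
  [7.6, 0, 7.6, 0, 0],
  [7.6, 0, 10.6, 0, 0],
  [7.6, 0, 13.6, 0, 0],
  [7.6, 0, 13.6, 0, 0],
  [7.6, 0, 13.6, 0, 0],
])

```text
clock: 3.78
tcp_pos: [0.6415, -0.2026, 0.2909]
eef_rot: [3.139, -0.007, 0.001]
wrist_force: [-0.6, -0.8, -1.7]
gripper_width: 0.311
```

Run:
```python
from h import *
import cv2
print(arm.get_obs()["joints"],arm.get_obs()["wrist_force"])
a=vision.get_image("side")[:,:,::-1]; b=vision.get_image("scene")[:,:,::-1]
cv2.imwrite("pics/e.png",np.hstack([a[0:300,180:480],b[60:360,60:360]]).copy())
im=cv2.imread("pics/e.png");cv2.imwrite("pics/e.png",cv2.resize(im,(800,400)))
```

```text
[-4.16502492e-01  1.35334685e-01  1.44433171e+00  5.38731082e-05
  1.55434529e+00  1.15345151e+00] [-0.62591372 -0.84142515 -1.67799206]
```

View pics/e.png

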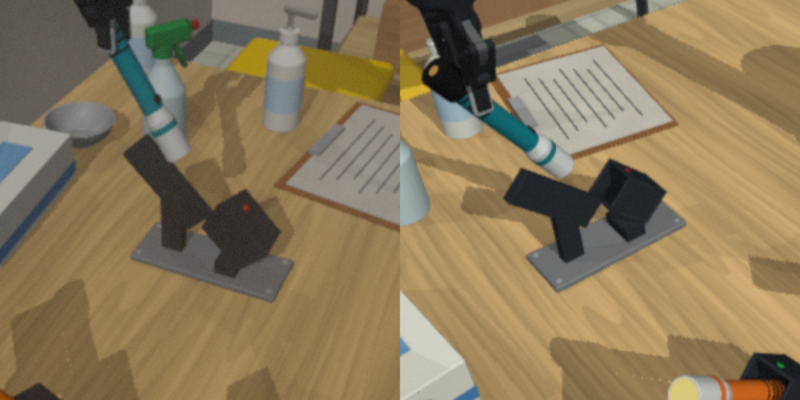

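move_arm([
  [-1, 0, 3, 7, 0],
  [-2, 0, 6, 14, 0],
  [-3, 0, 8, 21, 0],
  [-4, 0, 8, 28, 0],
  [-4, 0, 8, 35, 0],
  [-4, 0, 8, 42, 0],
  [-4, 0, 8, 49, 0],
  [-4, 0, 8, 56, 0],
  [-4, 0, 8, 63, 0],
  [-4, 0, 8, 70, 0],
  [-4, 0, 8, 77, 0],
  [-4, 0, 8, 84, 0],
  [-4, 0, 8, 91, 0],
  [-4, 0, 8, 98, 0],
  [-4, 0, 8, 105, 0],
  [-4, 0, 8, 112, 0],
  [-4, 0, 8, 119, 0],
  [-4, 0, 8, 126, 0],
  [-4, 0, 8, 133, 0],
  [-4, 0, 8, 140, 0],
])

```text
clock: 5.55
tcp_pos: [0.5992, -0.2018, 0.3637]
eef_rot: [-3.141, -0.004, 2.45]
wrist_force: [-0.4, -0.7, -1.9]
gripper_width: 0.316
```

move_arm([
  [0, 0, -2, 7, 0],
  [0, 0, -4, 14, 0],
  [0, 0, -6, 21, 0],
  [0, 0, -8, 28, 0],
  [0, 0, -9.5, 35, 0],
  [0, 0, -9.5, 40, 0],
  [0, 0, -9.5, 40, 0],
  [0, 0, -9.5, 40, 0],
])

```text
clock: 6.22
tcp_pos: [0.5993, -0.2018, 0.2696]
eef_rot: [3.14, -0.002, 3.14]
wrist_force: [0.5, 0.1, -2.1]
gripper_width: 0.315
```

```bash
cat > look.py <<'E'
import sys
from h import *
import cv2
o=arm.get_obs();print(o["clock"],o["tcp_pos"],o["eef_rot"],o["wrist_force"])
a=vision.get_image("side")[:,:,::-1]; b=vision.get_image("scene")[:,:,::-1]
cv2.imwrite("pics/%s_side.png"%sys.argv[1],a);cv2.imwrite("pics/%s_scene.png"%sys.argv[1],b)
im=np.hstack([a[0:250,200:450],b[60:310,80:330]]).copy()
cv2.imwrite("pics/%s.png"%sys.argv[1],cv2.resize(im,(800,400),interpolation=cv2.INTER_CUBIC))
E
python3 look.py f
```

```text
6.2167 [ 0.59930957 -0.20182619  0.26961446] [ 3.14046795e+00 -2.48788880e-03  3.13990454e+00] [ 0.47458295  0.05143299 -2.1341527 ]
```

View pics/f.png

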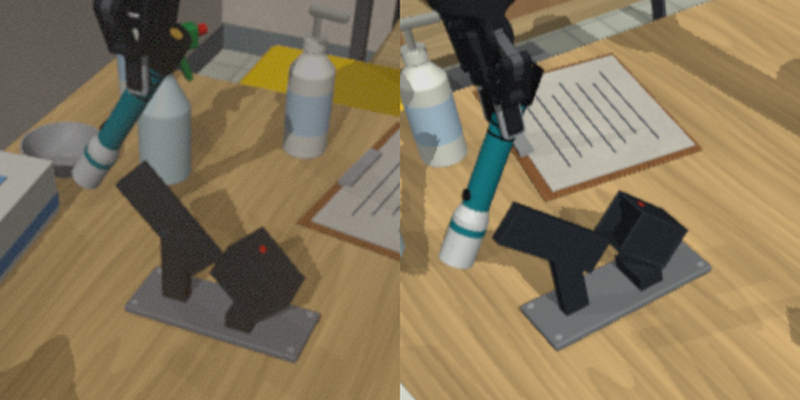

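Run:
```python
from h import *
S=lambda x,y:((x-400)/1.6+80,y/1.6+60)
D=lambda x,y:(x/1.6+200,y/1.6)
for n,a,b in[("lensend",(458,262),(87,182)),("teal ring",(468,207+22),(100,156)),("tip",(510,204),(145,163)),("tiplow",(497,238),(118,185)),("tailend?",(0,0),(0,0))][:4]:
    print(n,tri(ray("scene",*S(*a)),ray("side",*D(*b))))
c=[.611,-.2014,.174]
for y in(-.008,.008):
  X=np.array(c)+[0,y,0]
  u,v=proj("scene",X);print((u-80)*1.6+400,(v-60)*1.6); u,v=proj("side",X);print((u-200)*1.6,v*1.6)
```

```text
lensend (array([ 0.67703611, -0.20662882,  0.1293597 ]), np.float64(0.00354153088308721))
teal ring (array([ 0.65836718, -0.20679035,  0.16392382]), np.float64(0.00011974353201249117))
tip (array([ 0.60866183, -0.2148102 ,  0.16466603]), np.float64(0.0016325827179153028))
tiplow (array([ 0.63457242, -0.20120181,  0.14067097]), np.float64(0.004720900725511709))
508.7799240865103 200.8140299829012
140.49804488353203 156.21989388504272
516.2618417304166 208.42901037557118
133.32290291634862 163.5933629641894
```

move_arm([
  [-0.2, 0, -1, 0, 0],
  [-0.4, 0, -2, 0, 0],
  [-0.6, 0, -3, 0, 0],
  [-0.8, 0, -4, 0, 0],
  [-1.4, 0, -4.2, 0, 0],
  [-2.1, 0, -4.5, 0, 0],
  [-2.7, 0, -5.0, 0, 0],
  [-3.4, 0, -5.5, 0, 0],
  [-3.9, 0, -6.1, 0, 0],
  [-4.4, 0, -6.8, 0, 0],
  [-4.4, 0, -6.8, 0, 0],
])

```text
clock: 7.23
tcp_pos: [0.5546, -0.202, 0.2022]
eef_rot: [3.141, -0.002, -3.141]
wrist_force: [-0.8, -0.1, -1.6]
gripper_width: 0.288
```

```bash
python3 look.py g
```

```text
7.2333 [ 0.55458228 -0.20197545  0.20218089] [ 3.14121872e+00 -1.72141894e-03 -3.14135810e+00] [-0.80453921 -0.06930741 -1.64512662]
```

View pics/g.png

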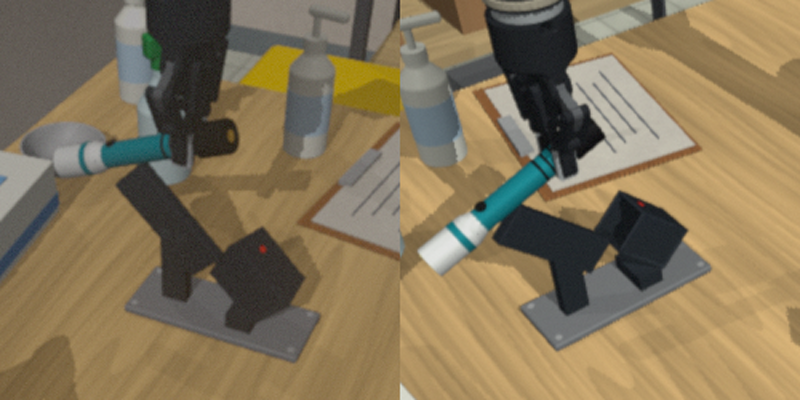

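move_arm([
  [-0.3, 0, -0.7, 0, 0],
  [-0.6, 0, -1.5, 0, 0],
  [-0.7, 0, -2.3, 0, 0],
  [-0.8, 0, -3.1, 0, 0],
  [-0.7, 0, -3.9, 0, 0],
  [-0.6, 0, -4.7, 0, 0],
  [-0.6, 0, -4.7, 0, 0],
])

```text
clock: 7.92
tcp_pos: [0.5502, -0.2026, 0.1567]
eef_rot: [-3.141, 0.0, -3.141]
wrist_force: [-4.3, 0.1, 6.5]
gripper_width: 0.288
```

```bash
python3 look.py i
```

```text
7.9167 [ 0.55015154 -0.20257331  0.15666719] [-3.14060541e+00  2.84881606e-04 -3.14099991e+00] [-4.28423618  0.12670808  6.45414477]
```

View pics/i.png

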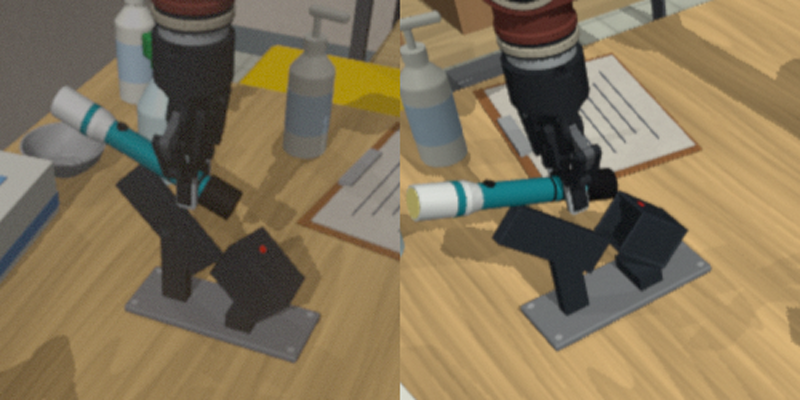

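move_arm([
  [0.2, 0, -0.5, 0, 0],
  [0.4, 0, -1.0, 0, 0],
  [0.7, 0, -1.6, 0, 0],
  [0.7, 0, -1.6, 0, 0],
])

```text
clock: 8.35
tcp_pos: [0.5572, -0.2025, 0.1413]
eef_rot: [-3.141, -0.0, -3.141]
wrist_force: [-6.5, 2.0, 6.6]
gripper_width: 0.287
```

```bash
python3 look.py j
```

```text
8.35 [ 0.55718207 -0.20254338  0.14126211] [-3.14076085e+00 -2.12706354e-04 -3.14075120e+00] [-6.51062573  2.04418538  6.5735763 ]
```

View pics/j.png

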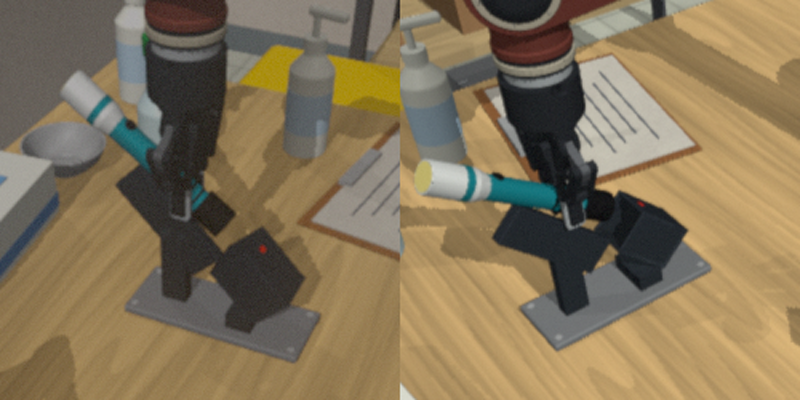

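move_arm([
  [-0.4, 0, -0.4, 0, 0],
  [-0.8, 0, -0.8, 0, 0],
  [-1.2, 0, -1.2, 0, 0],
  [-1.6, 0, -1.6, 0, 0],
  [-2.0, 0, -2.0, 0, 0],
  [-2.0, 0, -2.0, 0, 0],
])

```text
clock: 8.95
tcp_pos: [0.5368, -0.2031, 0.1216]
eef_rot: [-3.139, 0.0, -3.141]
wrist_force: [-7.9, -1.2, 7.5]
gripper_width: 0.286
```

```bash
python3 look.py k
```

```text
8.95 [ 0.53675064 -0.20305687  0.12163907] [-3.13947619e+00  1.90375861e-04 -3.14125557e+00] [-7.89503638 -1.1746917   7.50905246]
```

View pics/k.png

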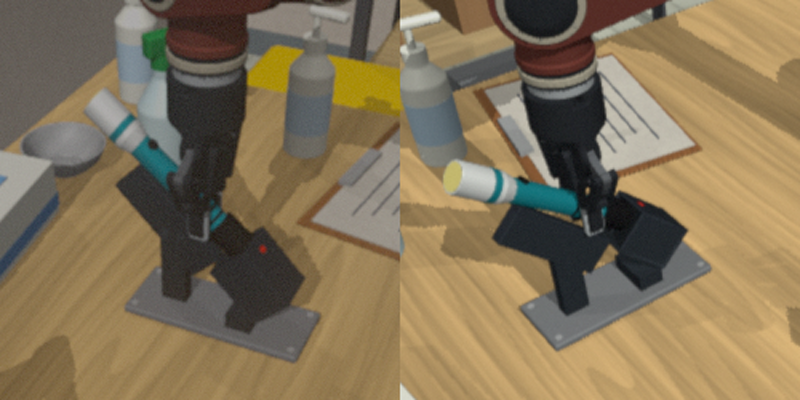

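move_arm([
  [-0.4, 0, -0.4, 0, 0],
  [-0.8, 0, -0.8, 0, 0],
  [-1.1, 0, -1.1, 0, 0],
  [-1.1, 0, -1.1, 0, 0],
  [-1.1, 0, -1.1, 0, 0],
])

```text
clock: 9.47
tcp_pos: [0.5361, -0.2035, 0.1207]
eef_rot: [-3.137, 0.026, -3.141]
wrist_force: [10.2, 9.0, 27.8]
gripper_width: 0.286
```

```bash
python3 look.py l
python3 - <<'E'
import cv2,numpy as np
a=cv2.imread("pics/l_side.png")[40:240,230:400];b=cv2.imread("pics/l_scene.png")[120:290,100:280]
cv2.imwrite("pics/l2.png",np.hstack([cv2.resize(a,(400,470),interpolation=2),cv2.resize(b,(400,470),interpolation=2)]))
E
```

```text
9.4667 [ 0.53606077 -0.20348224  0.1206603 ] [-3.13680316  0.02572971 -3.14133174] [10.15850158  9.00174586 27.81260779]
```

View pics/l2.png

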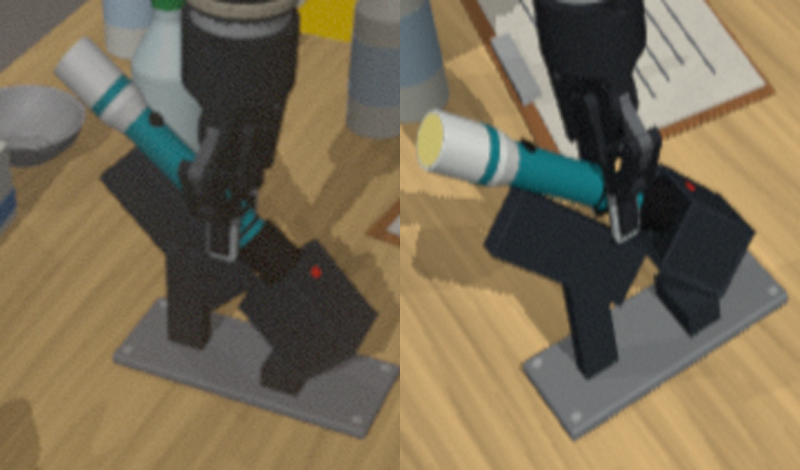

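Run:
```python
from h import *
import cv2
im=vision.get_image("wrist")[:,:,::-1]
cv2.imwrite("pics/w2.png",cv2.resize(im[180:420,190:450],None,fx=2.3,fy=2.3,interpolation=2))
print(arm.get_obs()["moment"],arm.get_obs()["wrist_force"])
```

```text
[ 1.31448445 -1.81927042 -0.12016272] [ 9.91650275  9.02303607 27.33840919]
```

View pics/w2.png

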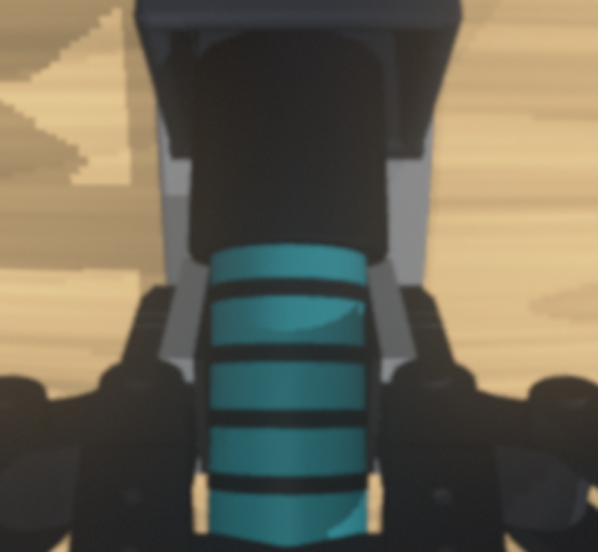

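Run:
```python
from h import *
D=lambda x,y:(x/2.353+230,y/2.35+40); S=lambda x,y:((x-400)/2.222+100,y/2.765+120)
for n,a,b in[("lens",(431,141),(74,62)),("ring",(490,155),(110,95)),("cone base",(512,163),(132,112)),("roof far corner?",(653,167),(316,241)),]:
    X,e=tri(ray("scene",*S(*a)),ray("side",*D(*b)));d=(X-[.5322,-.2024,.1192])*1000;print(n,X,e,"s",105+(d[0]+d[2])*.707,"n",17+(d[2]-d[0])*.707)
```

```text
lens [ 0.65603864 -0.2092325   0.22138992] 0.003420540338925667 s 264.80219237925616 n 1.6943561945932917
ring [ 0.62316904 -0.19662563  0.20719705] 0.0025571954282380474 s 231.52902606352058 n 14.898806284122387
cone base [ 0.60854938 -0.19877515  0.19522796] 0.005502673557071558 s 212.73078249067544 n 16.77275249380192
roof far corner? [ 0.48116932 -0.23752257  0.10543761] 0.00048375468716297954 s 59.19129485046512 n 43.348683435737286
```

move_arm([
  [0.5, 0, 0.5, 0, 0],
  [1.0, 0, 1.1, 0, 0],
  [1.0, 0, 1.1, 0, 0],
  [1.0, 0, 1.1, 0, 3.2],
  [1.0, 0, 1.1, 0, 3.2],
  [1.0, 0, 1.1, 0, 3.2],
  [1.0, 0, 1.1, 0, 3.2],
  [1.0, 0, 1.1, 0, 3.2],
])

```text
clock: 10.28
tcp_pos: [0.5356, -0.202, 0.1196]
eef_rot: [3.141, -0.001, -3.141]
wrist_force: [0.8, -0.8, 0.0]
gripper_width: 0.375
```

```bash
cat > look2.py <<'E'
import sys
from h import *
import cv2
o=arm.get_obs();print(o["clock"],o["tcp_pos"],o["wrist_force"])
a=vision.get_image("side")[40:240,230:400,::-1];b=vision.get_image("scene")[120:290,100:280,::-1];w=vision.get_image("wrist")[180:420,190:450,::-1]
R=lambda i,h:cv2.resize(i,(int(i.shape[1]*h/i.shape[0]),h),interpolation=2)
im=np.hstack([R(a,300),R(b,300)]);w=R(w,225)
cv2.imwrite("pics/%s.png"%sys.argv[1],np.hstack([R(a,280),R(b,280),R(w,280)])[:,:]); 
i=cv2.imread("pics/%s.png"%sys.argv[1]);cv2.imwrite("pics/%s.png"%sys.argv[1],cv2.resize(i,(800,int(i.shape[0]*800/i.shape[1]))))
E
python3 look2.py m
```

```text
10.2833 [ 0.53557614 -0.20196105  0.11961217] [ 0.79897932 -0.84114191  0.04905185]
```

View pics/m.png

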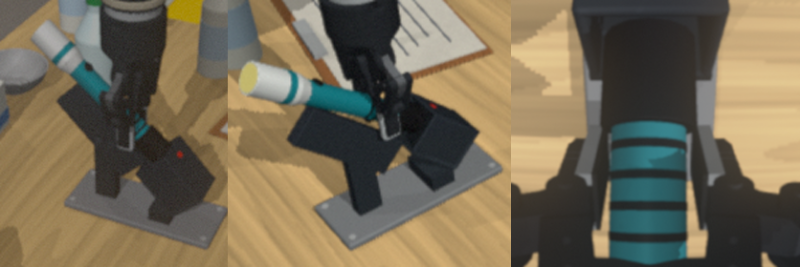

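move_arm([
  [0, 0, 0, 0, 4.2],
  [0, 0, 0, 0, 4.2],
  [0, 0, 0, 0, 4.2],
  [0, 0, 0, 0, 4.2],
])

```text
clock: 10.77
tcp_pos: [0.5359, -0.2021, 0.1203]
eef_rot: [3.142, -0.0, -3.141]
wrist_force: [0.6, 0.3, 0.2]
gripper_width: 0.487
```

```bash
python3 look2.py n
python3 - <<'E'
from h import *
import cv2
im=vision.get_image("wrist")[:,:,::-1]
cv2.imwrite("pics/w3.png",cv2.resize(im[180:420,190:450],None,fx=2.3,fy=2.3,interpolation=2))
cv2.imwrite("pics/s3.png",cv2.resize(vision.get_image("side")[40:240,230:400,::-1],None,fx=3,fy=3,interpolation=2))
E
```

```text
10.7667 [ 0.53591311 -0.20205636  0.12030826] [0.63273162 0.31860238 0.22002675]
```

View pics/w3.png

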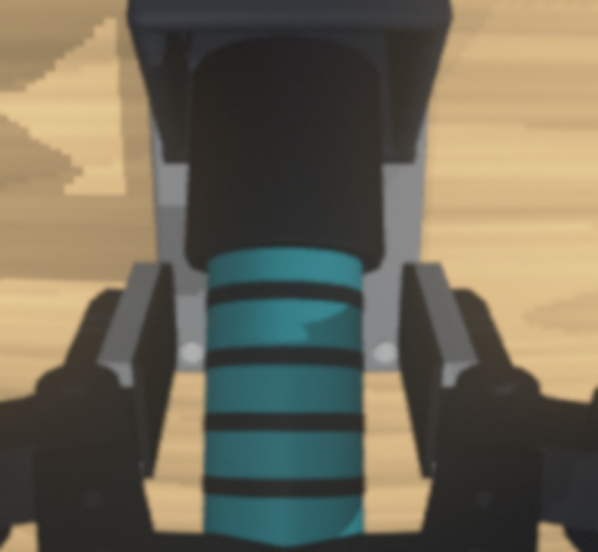

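View pics/s3.png

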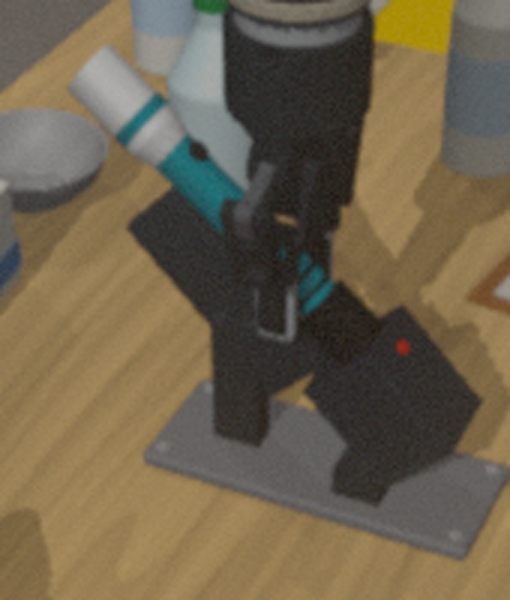

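move_arm([
  [0, 0, 0, 0, 0],
  [0, 0, 0, 0, 0],
  [0, 0, 0, 0, 0],
  [0, 0, 0, 0, 0],
  [0, 0, 0, 0, 0],
  [-0.2, 0, 0.2, 0, 0],
  [-0.4, 0, 0.4, 0, 0],
  [-0.4, 0, 0.4, 0, 0],
  [-0.7, 0, 0.1, 0, 0],
  [-1.0, 0, -0.2, 0, 0],
  [-1.3, 0, -0.5, 0, 0],
  [-1.5, 0, -0.7, 0, 0],
  [-1.5, 0, -0.7, 0, 0],
])

```text
clock: 12.1
tcp_pos: [0.5322, -0.2032, 0.1227]
eef_rot: [-3.137, 0.03, 3.141]
wrist_force: [25.3, 6.6, 13.0]
gripper_width: 0.288
```

```bash
python3 look2.py p
```

```text
12.1 [ 0.53223408 -0.20315738  0.12274474] [25.29761188  6.6411606  12.96843673]
```

View pics/p.png

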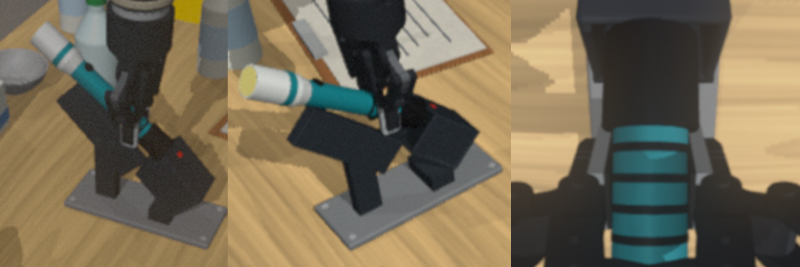

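move_arm([
  [0.6, 0, 0.5, 0, 0],
  [1.1, 0, 0.9, 0, 0],
  [1.1, 0, 0.9, 0, 0],
  [1.1, 0, 0.9, 0, 3.2],
  [1.1, 0, 0.9, 0, 3.2],
  [1.1, 0, 0.9, 0, 6],
  [1.1, 0, 0.9, 0, 6],
  [1.1, 0, 0.9, 0, 6],
  [1.1, 0, 0.9, 0, 6],
  [1.1, 0, 4, 0, 6],
  [1.1, 0, 8, 0, 6],
  [1.1, 0, 12, 0, 6],
  [1.1, 0, 16, 0, 6],
  [4, 0, 19, 0, 6],
  [8, 0, 19, 0, 6],
  [10.9, 0, 19, 0, 6],
  [10.9, 0, 19, 0, 6],
  [10.9, 0, 19, 0, 6],
])

```text
clock: 13.75
tcp_pos: [0.6304, -0.2018, 0.3019]
eef_rot: [3.141, -0.002, -3.14]
wrist_force: [-0.3, -0.8, -0.9]
gripper_width: 0.7
```

```bash
python3 look2.py q
python3 - <<'E'
from h import *
import cv2
c=vision.camera_info("wrist");im=vision.get_image("wrist")[:,:,::-1].copy()
R=np.array(c["R"]);t=np.array(c["t"]);f=240/np.tan(np.radians(c["vertical_fov"]/2))
def pw(X):
    p=R@np.array(X)+t; th=np.arctan2(np.hypot(p[0],p[1]),p[2]);k=f*th/np.hypot(p[0],p[1]);return c["cx"]+k*p[0],c["cy"]+k*p[1]
print(pw([.630,-.2025,.2104]),pw([.611,-.2025,.174]))
cv2.imwrite("pics/w4.png",im)
cv2.imwrite("pics/s4.png",cv2.resize(vision.get_image("side")[40:240,230:400,::-1],None,fx=3,fy=3,interpolation=2))
cv2.imwrite("pics/t4.png",cv2.resize(vision.get_image("scene")[120:290,100:280,::-1],None,fx=3,fy=3,interpolation=2))
E
```

```text
13.75 [ 0.63042055 -0.2018116   0.30185705] [-0.32040542 -0.78605184 -0.8536394 ]
(np.float64(314.79000603409264), np.float64(249.25646717188334)) (np.float64(314.7501499109004), np.float64(207.6480869826765))
```

View pics/s4.png

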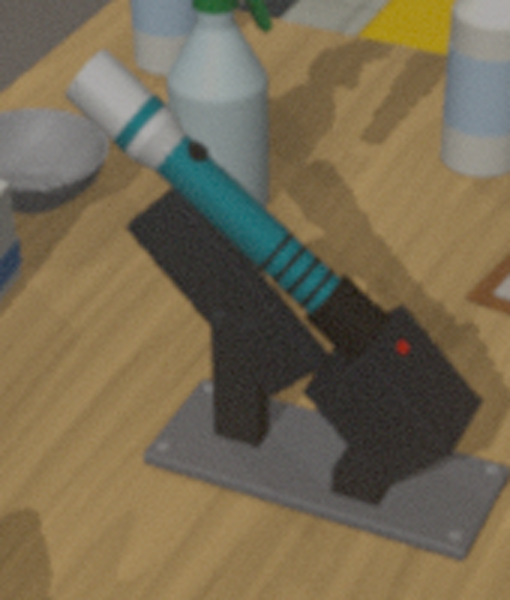

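View pics/t4.png

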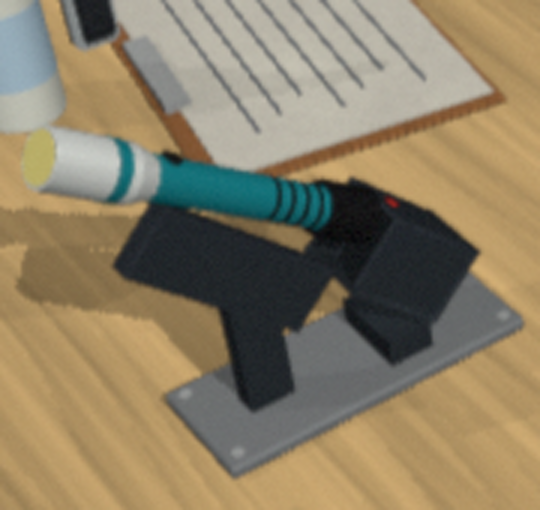

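View pics/w4.png

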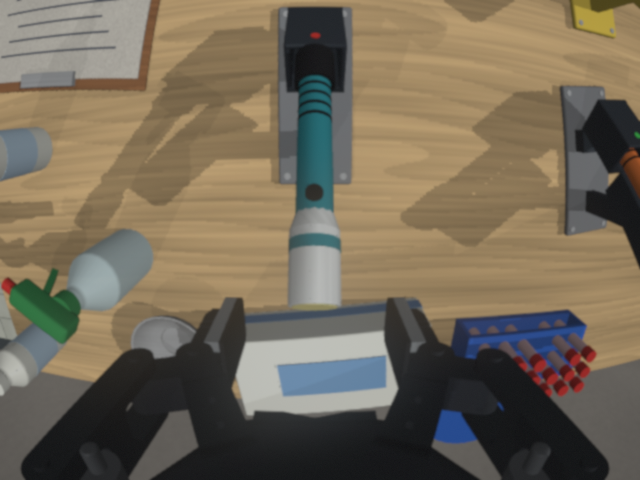

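Run:
```python
from h import *
c=vision.camera_info("wrist");R=np.array(c["R"]);t=np.array(c["t"]);f=240/np.tan(np.radians(c["vertical_fov"]/2))
def wr(u,v):
    x,y=u-c["cx"],v-c["cy"];r=np.hypot(x,y);th=r/f
    d=np.array([np.sin(th)*x/r,np.sin(th)*y/r,np.cos(th)]);return -R.T@t,R.T@d
D=lambda x,y:(x/3+230-.3,y/3+40-.3); S=lambda x,y:(x/3+100-.3,y/3+120-.3)
def sh(n,Xe):
    X,e=Xe;d=(X-[.5322,-.2024,.1192])*1000;print(n,X.round(4),round(e,4),"s",105+(d[0]+d[2])*.707,"n",17+(d[2]-d[0])*.707)
sh("lens",tri(ray("scene",*S(40,160)),ray("side",*D(90,72))))
sh("ring",tri(ray("scene",*S(126,170)),ray("side",*D(141,123))))
sh("cone/barrel",tri(ray("scene",*S(160,180)),ray("side",*D(175,153))))
sh("barrel/cap",tri(ray("scene",*S(328,208)),ray("side",*D(328,295))))
for n,p,q in [("ring",(126,170),(314,241)),("conebarrel",(160,180),(314,208))]:
    sh("scene/wrist "+n,tri(ray("scene",*S(*p)),wr(*q)))
```

```text
lens [ 0.6589 -0.2073  0.2233] 0.0021 s 268.1890117242566 n 1.0087886595498912
ring [ 0.6222 -0.1945  0.2077] 0.0031 s 231.1817071346868 n 15.921343312822684
cone/barrel [ 0.6048 -0.1984  0.1915] 0.0043 s 207.47147323489867 n 16.794386989601207
barrel/cap [ 0.5128 -0.198   0.1276] 0.0039 s 97.24089797837915 n 36.638300797559864
scene/wrist ring [ 0.6236 -0.2013  0.2032] 0.0077 s 229.02231845764635 n 11.736310810193551
scene/wrist conebarrel [ 0.6061 -0.202   0.1876] 0.0054 s 205.60379077787434 n 13.126649997032768
```

move_arm([
  [0.5, 0, -3, 0, 6],
  [0.5, 0, -6, 0, 6],
  [0.5, 0, -9, 0, 6],
  [0.5, 0, -9, 0, 6],
  [0.5, 0, -9, 0, 6],
  [0.5, 0, -9, 0, 0],
  [0.5, 0, -9, 0, 0],
  [0.5, 0, -9, 0, 0],
  [0.5, 0, -9, 0, 0],
  [0.5, 0, -9, 0, 0],
])

```text
clock: 14.88
tcp_pos: [0.6365, -0.2027, 0.2168]
eef_rot: [-3.139, 0.005, -3.141]
wrist_force: [1.0, -1.4, 6.2]
gripper_width: 0.377
```

```bash
python3 look2.py r
```

```text
14.8833 [ 0.63647205 -0.2027294   0.21682849] [ 1.04779569 -1.41581787  6.1846055 ]
```

View pics/r.png

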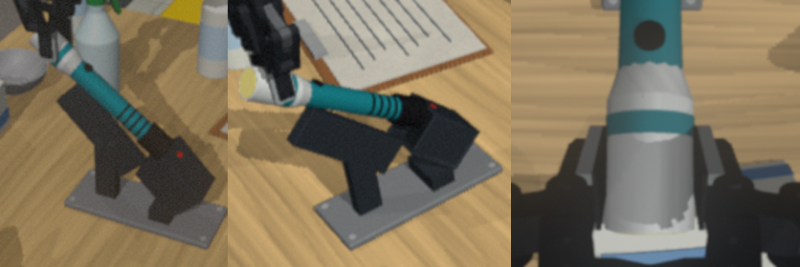

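move_arm([
  [-0.2, 0, 0.4, 0, 0],
  [-0.4, 0, 0.8, 0, 0],
  [-0.4, 0, 0.8, 0, 0],
  [-0.7, 0, 0.5, 0, 0],
  [-1.0, 0, 0.2, 0, 0],
  [-1.4, 0, -0.2, 0, 0],
  [-1.8, 0, -0.6, 0, 0],
  [-1.8, 0, -0.6, 0, 0],
])

```text
clock: 15.7
tcp_pos: [0.6264, -0.2031, 0.2186]
eef_rot: [-3.135, 0.03, -3.14]
wrist_force: [24.1, 1.1, 17.1]
gripper_width: 0.372
```

```bash
python3 look2.py u
```

```text
15.7 [ 0.62641639 -0.20310268  0.21856916] [24.11692988  1.13508331 17.11795059]
```

View pics/u.png

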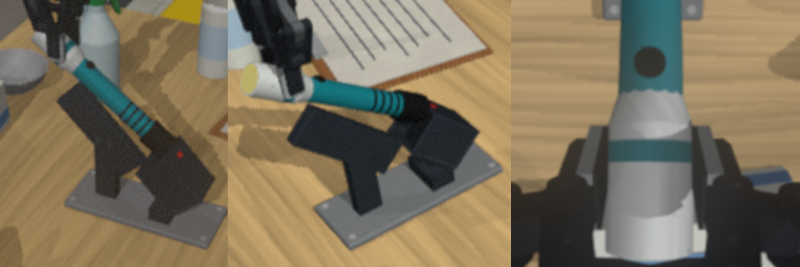

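Run:
```python
from h import *
import cv2
a=vision.get_image("side")[120:230,290:400,::-1];b=vision.get_image("scene")[165:265,180:280,::-1]
g=lambda i:(255*(cv2.resize(i,(400,400),interpolation=2)/255.)**.45).astype(np.uint8)
cv2.imwrite("pics/v.png",np.hstack([g(a),g(b)]))
```

```text
(no output)
```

View pics/v.png

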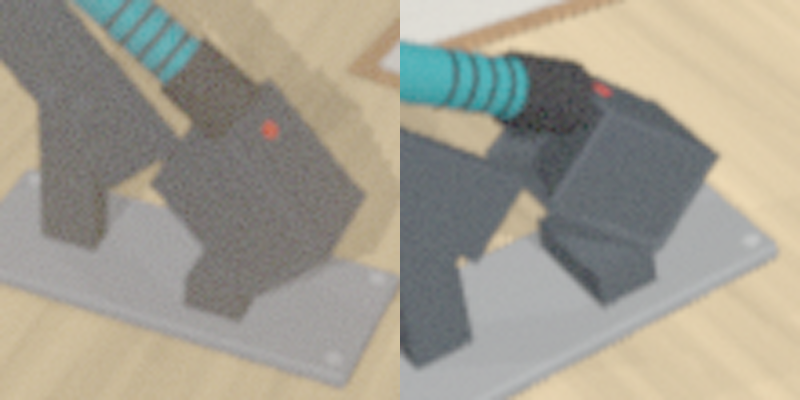

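move_arm([
  [0.8, 0, 0.8, 0, 0],
  [1.6, 0, 1.6, 0, 0],
  [2.4, 0, 2.2, 0, 0],
  [2.7, 0, 1.9, 0, 0],
  [2.9, 0, 1.6, 0, 0],
  [2.9, 0, 1.6, 0, 0],
  [2.9, 0, 1.6, 0, 0],
])

```text
clock: 16.53
tcp_pos: [0.6449, -0.2021, 0.2228]
eef_rot: [3.141, -0.003, -3.141]
wrist_force: [-3.4, -0.6, 3.6]
gripper_width: 0.362
```

```bash
cat > look3.py <<'E'
import sys
from h import *
import cv2
o=arm.get_obs();print(o["clock"],o["tcp_pos"],o["wrist_force"])
a=vision.get_image("side")[40:230,230:400,::-1];b=vision.get_image("scene")[120:290,100:270,::-1]
g=lambda i:(255*(cv2.resize(i,(400,int(400*i.shape[0]/i.shape[1])),interpolation=2)/255.)**.6).astype(np.uint8)[:400]
cv2.imwrite("pics/%s.png"%sys.argv[1],np.hstack([g(a),g(b)]))
E
python3 look3.py x
```

```text
16.5333 [ 0.64485205 -0.20205428  0.22276007] [-3.37030329 -0.5963206   3.62477297]
```

View pics/x.png

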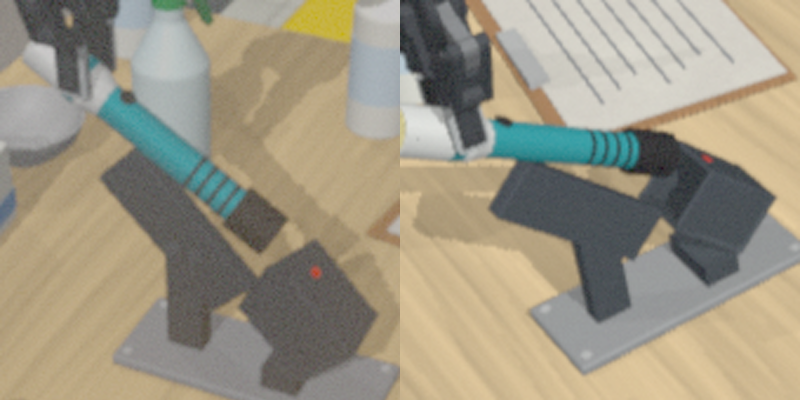

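move_arm([
  [0, 0, 0, 0, 3.4],
  [0, 0, 0, 0, 3.5],
  [0, 0, 0, 0, 3.6],
  [0, 0, 0, 0, 3.7],
  [0, 0, 0, 0, 3.8],
  [0, 0, 0, 0, 3.8],
  [0, 0, 0, 0, 3.8],
])

```text
clock: 17.22
tcp_pos: [0.646, -0.202, 0.2232]
eef_rot: [3.142, 0.0, -3.141]
wrist_force: [-0.2, 0.4, -0.3]
gripper_width: 0.447
```

```bash
python3 look3.py y
```

```text
17.2167 [ 0.64598876 -0.20202861  0.22321233] [-0.19181698  0.39451028 -0.30840783]
```

View pics/y.png

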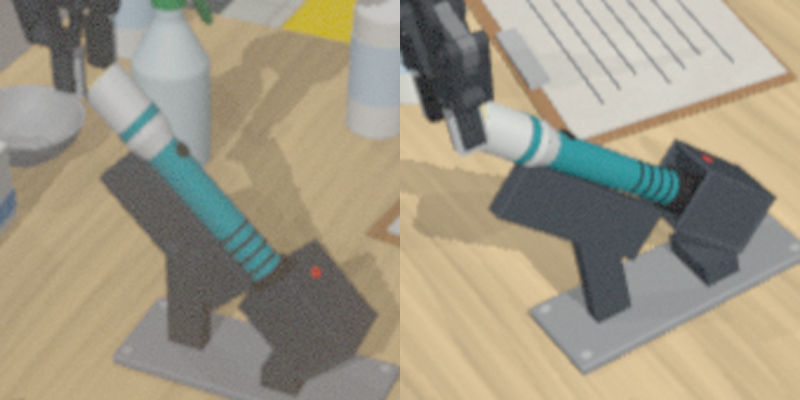

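Run:
```python
from h import *
def sd(x,y,Y=-.2025):
    o,d=ray("side",x/2.353+230-.3,y/2.353+40-.3);X=o+d*(Y-o[1])/d[1];q=(X-[.5322,-.2024,.1192])*1000
    print(X.round(4),"s",105+(q[0]+q[2])*.707,"n",17+(q[2]-q[0])*.707)
sd(108,82);sd(139,123);sd(162,147);sd(265,267)
```

```text
[ 0.6275 -0.2025  0.215 ] s 240.049367400803 n 17.357700289293863
[ 0.6049 -0.2025  0.1895] s 206.08949748249205 n 15.252951943857903
[ 0.5876 -0.2025  0.1752] s 183.75200417239373 n 17.36619433221384
[ 0.5071 -0.2025  0.098 ] s 72.27880835031209 n 19.76316613098879
```

move_arm([
  [0, 0, 0, 0, 5.5],
  [0, 0, 0, 0, 5.5],
  [0, 0, 0, 0, 5.5],
  [-0.5, 0, 1.0, 0, 5.5],
  [-2.0, 0, 0.5, 0, 5.5],
  [-3.8, 0, -0.6, 0, 5.5],
  [-3.8, 0, -2.6, 0, 5.5],
  [-3.8, 0, -2.6, 0, 5.5],
  [-3.8, 0, -2.6, 0, 0],
  [-3.8, 0, -2.6, 0, 0],
  [-3.8, 0, -2.6, 0, 0],
  [-3.8, 0, -2.6, 0, 0],
  [-3.8, 0, -2.6, 0, 0],
])

```text
clock: 18.4
tcp_pos: [0.6086, -0.2024, 0.1988]
eef_rot: [-3.141, 0.001, -3.141]
wrist_force: [-1.5, -0.1, 2.8]
gripper_width: 0.375
```

```bash
python3 look3.py z
```

```text
18.4 [ 0.60855432 -0.20235182  0.19878257] [-1.51927609 -0.13627725  2.75158573]
```

View pics/z.png

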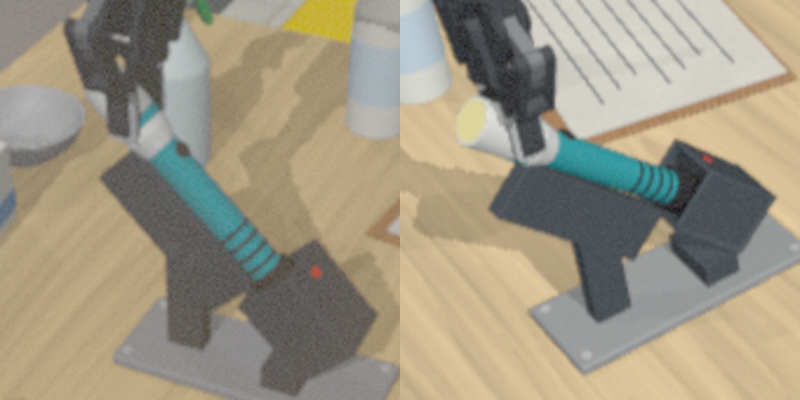

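Gripped on the head; slide down the slope.

move_arm([
  [-0.4, 0, -0.3, 0, 0],
  [-0.8, 0, -0.7, 0, 0],
  [-1.2, 0, -1.1, 0, 0],
  [-1.6, 0, -1.5, 0, 0],
  [-2.0, 0, -1.9, 0, 0],
  [-2.0, 0, -1.9, 0, 0],
])

```text
clock: 19.0
tcp_pos: [0.601, -0.2035, 0.1943]
eef_rot: [-3.134, 0.039, -3.14]
wrist_force: [17.9, 5.2, 28.8]
gripper_width: 0.371
```

```bash
python3 look3.py aa
```

```text
19.0 [ 0.60096187 -0.20349562  0.19433996] [17.88499716  5.23824352 28.80326295]
```

View pics/aa.png

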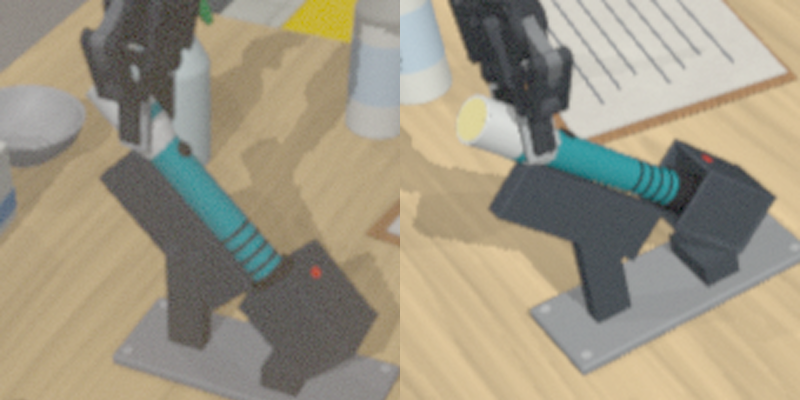

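move_arm([
  [0.7, 0, 0.9, 0, 0],
  [1.3, 0, 1.6, 0, 0],
  [1.3, 0, 1.6, 0, 5],
  [1.3, 0, 1.6, 0, 5],
  [1.3, 0, 1.6, 0, 5],
  [2.0, 0, 2.2, 0, 5],
  [2.7, 0, 2.6, 0, 5],
  [2.7, 0, 2.6, 0, 5],
  [2.7, 0, 2.6, 0, 0],
  [2.7, 0, 2.6, 0, 0],
  [2.7, 0, 2.6, 0, 0],
  [2.7, 0, 2.6, 0, 0],
  [2.5, 0, 2.9, 0, 0],
  [2.2, 0, 3.2, 0, 0],
  [2.0, 0, 3.4, 0, 0],
  [2.0, 0, 3.4, 0, 0],
])

```text
clock: 20.43
tcp_pos: [0.6073, -0.202, 0.2123]
eef_rot: [3.141, -0.001, -3.141]
wrist_force: [0.4, -0.2, -0.9]
gripper_width: 0.371
```

```bash
python3 look3.py ab
```

```text
20.4333 [ 0.60730997 -0.20203251  0.21227676] [ 0.39673056 -0.16840297 -0.88665169]
```

View pics/ab.png

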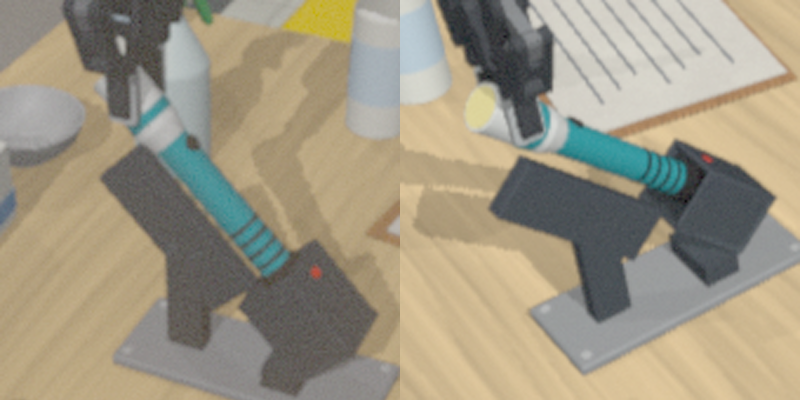

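move_arm([
  [-0.3, 0, -0.4, 0, 0],
  [-0.7, 0, -0.8, 0, 0],
  [-1.1, 0, -1.2, 0, 0],
  [-1.5, 0, -1.6, 0, 0],
  [-1.5, 0, -1.6, 0, 0],
])

```text
clock: 20.95
tcp_pos: [0.5914, -0.2017, 0.1944]
eef_rot: [3.14, -0.003, -3.141]
wrist_force: [-0.4, 0.0, -1.7]
gripper_width: 0.377
```

```bash
python3 look3.py ac
```

```text
20.95 [ 0.5914043  -0.20174893  0.19444394] [-0.43410622  0.00901023 -1.71933007]
```

View pics/ac.png

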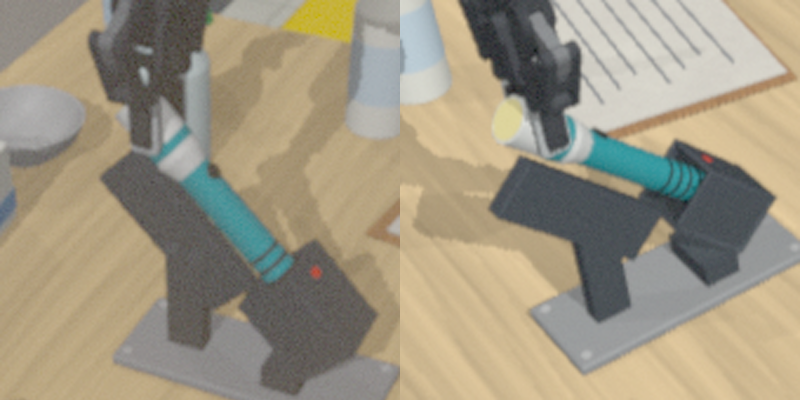

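Sliding freely. Continue, easing the lift out.

move_arm([
  [-0.3, 0, -0.4, 0, 0],
  [-0.6, 0, -0.8, 0, 0],
  [-0.9, 0, -1.2, 0, 0],
  [-1.1, 0, -1.5, 0, 0],
  [-1.1, 0, -1.5, 0, 0],
])

```text
clock: 21.47
tcp_pos: [0.582, -0.202, 0.1813]
eef_rot: [3.142, 0.001, -3.141]
wrist_force: [0.1, 0.3, -0.1]
gripper_width: 0.378
```

```bash
python3 look3.py ad
```

```text
21.4667 [ 0.5820045  -0.20203862  0.18134195] [ 0.07398516  0.27224563 -0.1165229 ]
```

View pics/ad.png

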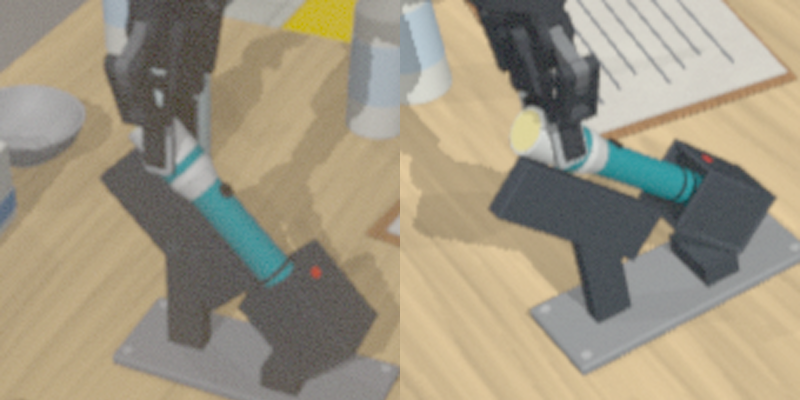

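move_arm([
  [0, 0, -0.4, 0, 0],
  [0, 0, -0.8, 0, 0],
  [-0.3, 0, -1.0, 0, 0],
  [-0.6, 0, -1.2, 0, 0],
  [-0.6, 0, -1.2, 0, 0],
])

```text
clock: 21.98
tcp_pos: [0.5831, -0.2027, 0.1799]
eef_rot: [-3.138, 0.021, -3.141]
wrist_force: [7.4, 6.5, 22.5]
gripper_width: 0.378
```

```bash
python3 look3.py ae
```

```text
21.9833 [ 0.58309693 -0.2026817   0.17985788] [ 7.39936454  6.45327728 22.48461346]
```

View pics/ae.png

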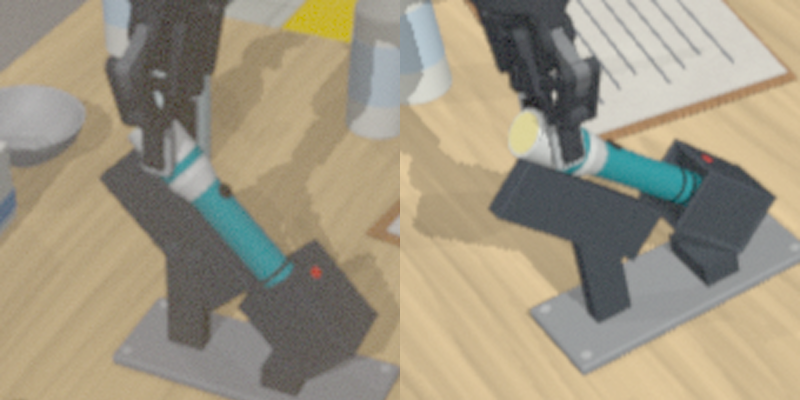

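Run:
```python
from h import *
def sd(x,y,Y=-.2025):
    o,d=ray("side",x/2.353+230-.3,y/2.353+40-.3);X=o+d*(Y-o[1])/d[1];q=(X-[.5322,-.2024,.1192])*1000
    print(X.round(4),"s",105+(q[0]+q[2])*.707,"n",17+(q[2]-q[0])*.707)
sd(188,163);sd(209,188)
import cv2
w=vision.get_image("wrist")[:,:,::-1];cv2.imwrite("pics/w5.png",w)
```

```text
[ 0.5677 -0.2025  0.1677] s 164.36831376274077 n 26.177455855134802
[ 0.5516 -0.2025  0.1519] s 141.86202221744662 n 26.410943334292373
```

View pics/w5.png

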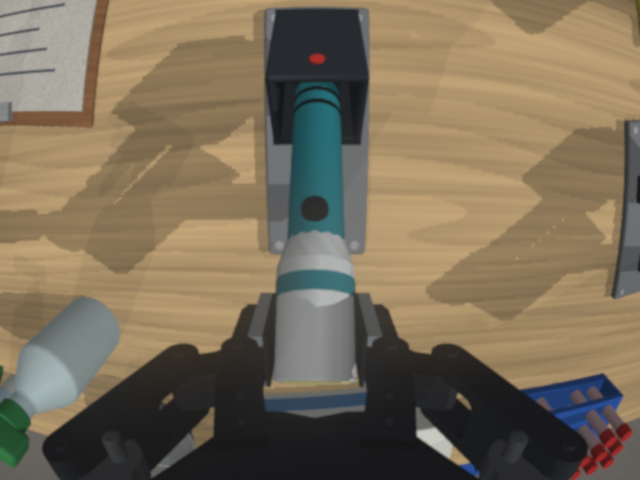

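move_arm([
  [0.4, 0, 0.5, 0, 0],
  [0.8, 0, 0.8, 0, 0],
  [0.8, 0, 0.8, 0, 0],
  [0.8, 0, 0.8, 0, 3.4],
  [0.8, 0, 0.8, 0, 3.5],
  [0.8, 0, 0.8, 0, 3.6],
  [0.8, 0, 0.8, 0, 3.8],
  [0.8, 0, 0.8, 0, 3.8],
  [0.8, 0, 0.8, 0, 3.8],
])

```text
clock: 22.88
tcp_pos: [0.5837, -0.202, 0.1767]
eef_rot: [3.141, -0.001, -3.141]
wrist_force: [-0.9, 0.7, 0.5]
gripper_width: 0.446
```

```bash
python3 look3.py af
```

```text
22.8833 [ 0.58372723 -0.20196487  0.17668572] [-0.86671064  0.72008355  0.49323904]
```

View pics/af.png

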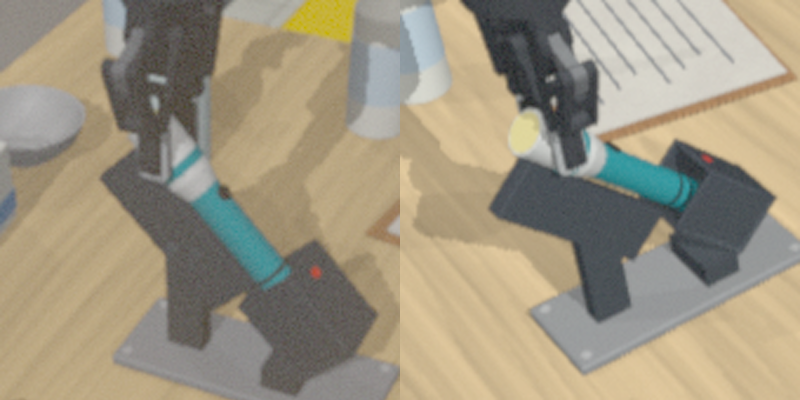

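move_arm([
  [0, 0, 0, 0, 5],
  [0, 0, 0, 0, 6],
  [0, 0, 0, 0, 6],
  [0, 0, 0, 0, 6],
  [0, 0, 3, 0, 6],
  [0, 0, 7, 0, 6],
  [0, 0, 11, 0, 6],
  [0, 0, 15, 0, 6],
  [0, 0, 15, 0, 6],
  [0, 0, 15, 0, 6],
])

```text
clock: 23.82
tcp_pos: [0.5853, -0.2027, 0.332]
eef_rot: [-3.138, 0.007, -3.141]
wrist_force: [-0.4, 0.9, -0.5]
gripper_width: 0.699
```

```bash
python3 look3.py ag
```

```text
23.8167 [ 0.58526069 -0.20268692  0.33202562] [-0.37296553  0.89226232 -0.5353683 ]
```

View pics/ag.png

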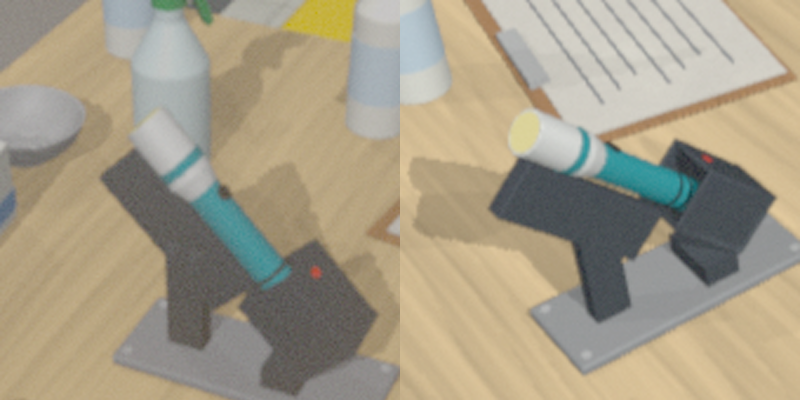

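Run:
```python
from h import *
import cv2
D=lambda x,y:(x/2.353+230-.3,y/2.353+40-.3); S=lambda x,y:((x-400)/2.353+100-.3,y/2.353+120-.3)
def sh(n,Xe):
    X,e=Xe;d=(X-[.5322,-.2024,.1192])*1000;print(n,X.round(4),round(e,4),"s",105+(d[0]+d[2])*.707,"n",17+(d[2]-d[0])*.707)
sh("lens",tri(ray("scene",*S(523,131)),ray("side",*D(146,124))))
sh("ring",tri(ray("scene",*S(583,150)),ray("side",*D(184,166))))
sh("cone/barrel",tri(ray("scene",*S(603,163)),ray("side",*D(206,193))))
h=np.array([.5322,-.2025,.1192])
for n in("scene","side"):
  im=vision.get_image(n)[:,:,::-1].copy()
  for s in(147,160,210):
    u,v=proj(n,h+np.array([1,0,1])*.7071*(s-105)/1000); cv2.circle(im,(round(u),round(v)),1,(255,0,255),-1)
  im=im[40:230,230:400] if n=="side" else im[120:290,100:270]
  cv2.imwrite(f"pics/ah_{n}.png",cv2.resize(im,(400,400)))
cv2.imwrite("pics/ah.png",np.hstack([cv2.imread("pics/ah_side.png"),cv2.imread("pics/ah_scene.png")]))
cv2.imwrite("pics/w6.png",vision.get_image("wrist")[:,:,::-1])
```

```text
lens [ 0.6013 -0.2071  0.1889] 0.0031 s 203.16600540798876 n 17.428321980968278
ring [ 0.5678 -0.1951  0.1676] 0.0033 s 164.35865758580474 n 26.031597165314285
cone/barrel [ 0.5534 -0.1997  0.1468] 0.004 s 139.45358570888652 n 21.51590738229419
```

View pics/ah.png

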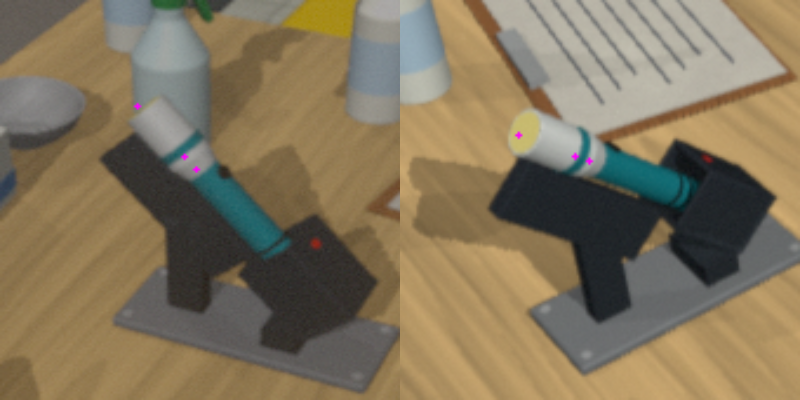

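View pics/w6.png

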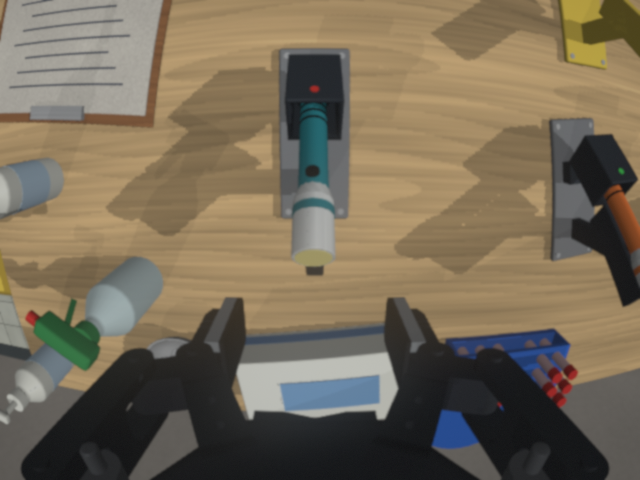

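Run:
```python
from bench import arm,job
print(arm.get_obs()["clock"],arm.get_obs()["qvel"].round(3)); print(job.job_done())
```

```text
24.0667 [-0.    -0.    -0.004  0.001  0.002 -0.002]
the job is handed in; nothing more can be done
None
```

The teal torch is back in its own red-lamp dock, black tail first with the lens up. The gripper has let go and stands about 15 cm clear. I handed the job in at 24.1 s; `job_done` gave no verdict.

**How it was done:** The moves could not tilt the gripper, so I gripped the torch near its tail with the tool pointing down. I pulled it up the slope, turned it half round, and levered it lens-up over the tip of the dock's tongue. The tail then went into the sleeve and I slid the torch home by its head.

**What went wrong on the way:** The insertion stopped several times, with at most about 34 N showing at the wrist when a move ended. The tail first caught the sleeve's roof edge, and later the head's cone caught the tongue tip. I backed off, let the tail drop into the sleeve and lifted the head over the tip, after which it slid in freely until it stopped at the end.

**Last checks:**
- **Seating:** the lens end measured 203 mm up the slope, against 204 mm measured for the tail end when the torch was first in the dock. It sat 17.4 mm above the sleeve floor, where 17 mm is expected.
- **Disagreement:** the scene picture agreed with the home position to about 2 mm. The side camera was off by about 4 mm, as it had been for the dock itself before any move. Both lens readings fall short of the nominal 210 mm, which I put down to that offset.
- **Bystanders:** the gripper never went near the orange torch or the yellow dock. In the last wrist picture the orange torch is still in its dock.

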